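# Load and close the bench parts tumbler

### The job

Load the parts tumbler and close it up: lay the crank arm flat in the tub's long bay and the shorter of the two handlebar stems flat in the short bay beside the raised block, setting them down gently rather than dropping them in. Then set the lid gently on the tub, fully home all round, and swing the clamp bar down flat onto the lid. Leave the longer stem and everything else on the bench where it is.

Things in the scene. Friction and masses are not known exactly. Their poses are not given: they have to be found in the camera images.
- tub: open grey steel tub of a parts tumbler, fixed: 175 (x) x 200 (y) x 52 mm high, walls and floor 5 mm. Origin: centre of its underside. A divider 5 mm thick at x = 0 along y, top at 35 mm: long bay on the +x side; on the -x side the short bay and, at the +y end, a solid block 80 x 60 mm, top at 35 mm. Outside the +y end: the clamp's bracket, 30 mm over x; cheeks y 112 to 136, 82 mm high
- long_bay (a point): point on the floor of the tub (5 mm above the tub's underside) at the centre of the long bay, which is 80 mm (tub x) by 190 mm (tub y); 42.5 mm to +x of the tub's origin. Axes as the tub's
- short_bay (a point): point on the floor of the tub at the centre of the short bay, which is 80 mm (tub x) by 130 mm (tub y) between the tub's -y end wall and the raised block; at x -42.5, y -30 mm in the tub's frame. Axes as the tub's
- crank: bright aluminium bicycle crank arm lying flat, 175 mm long along its x: a bar 24 mm wide and 20 mm high, with a round boss (diameter 40, height 28 mm) centred at x = -67.5 mm and an eye (diameter 30, height 20 mm) centred at x = +72.5 mm. Origin on the underside at mid length, z up. 0.2 to 0.35 kg
- short_stem: the shorter of two black handlebar stems, lying flat: 95 mm long along its x, 38 mm high, 36 mm wide with parallel flat sides from x = -29 to +9 mm; the bar clamp at its +x end is a cross cylinder 46 mm wide, diameter 38 mm. Origin on the underside at mid length, z up. It fits the short bay
- long_stem: the longer stem, same shape and colour but 150 mm long: too long for the short bay. To be left where it is
- lid: loose aluminium lid lying flat, handle up. Origin: centre of the underside of its locating plate, 153 (x) x 178 (y) x 6 mm, that drops inside the tub's rim (165 x 190 mm); over it the lid plate, 183 x 208 x 6 mm, rests on the rim. Home: origin 46 mm above the tub's underside, axes parallel or half turned. Black handle bar along x, 92 x 12 x 12 mm, centre at z 47 mm, on posts at x = +-41 mm
- clamp (a joint): angle of the clamp bar about its pivot (rad): 0 = down flat on the lid (pointing along the tub's -y), 1.57 = upright, more = leaning outwards, away from the tub. It is stiff and stays where it is left; takes about 2 N at the tip
- clamp_pivot (a point): pivot of the clamp, at x 0, y +124, z +69 mm in the tub's frame; its axis runs along the tub's x. The clamp bar reaches 92 mm from it: 14 mm wide, 10 mm thick, with a rubber grip 20 mm wide, 12 mm thick from 62 to 92 mm, and a rubber pad 52 mm out that meets the top of the lid. Axes as the tub's
- clamp_tip (a point): point on the middle of the clamp bar's rubber grip, 85 mm from the pivot
- oil_bottle: standing black oil bottle, diameter 38 mm, 140 mm high, origin under its centre; bystander
- grease_jar: white jar, diameter 68 mm, 70 mm high, origin under its centre; bystander
- spray_can: standing spray can, diameter 60 mm, 170 mm high, origin under its centre; bystander
- brush: brush 180 mm long lying along its x; bystander
- wrench: wrench 190 mm long lying along its x; bystander
- screwdriver: screwdriver 200 mm long lying along its x; bystander
- pedal: black platform pedal, 90 x 90 x 18 mm; bystander
Things that resemble listed ones, but are neither listed nor needed, are in the scene too. What is shaped like the short_stem but purple or turquoise is not meant.

How it is judged:
By the outcome, as a careful person would: the job done as asked, in the order asked, and still so for the second after the job is handed in, with the robot touching nothing.
It also fails if it takes over 72 s, if anything falls off the work surface, if the arm or the gripper's body presses on something with over 40 N, if the wrist force passes 120 N, or if a joint passes its speed limit or range.

### The arm

A 6-joint arm with a two-finger parallel gripper is mounted at the origin on the work surface. World frame = base frame: x ahead of the robot, y to its left, z up, the work surface at z = 0. Lengths are in mm, angles in degrees, forces in N, time in s.
With the tool pointing down it reaches from about 275 to 725 mm from the base axis. Payload 15.9 kg.
Tool frame: the origin (TCP) lies midway between the tips of the shut fingers; the grasp point (between the pads) lies 19 mm behind it (r.grip_depth is the distance from the TCP to the grasp point, in mm); z points along the fingers, y is the line along which they close (so a half turn about z gives the same grasp; the last joint's range is limited). The gripper opens to 85 mm and grips with 20 to 120 N. Pads are 22 mm wide; open, the fingers measure 114 mm over their backs; the gripper's body (76 mm by 85 mm) begins 54 mm behind the grasp point. The pads swing forward as they close: fully open they stand 13 mm farther back than shut.
Start: joints at [66.463, 12.198, -1.971, 75.831, 0, 90], TCP at [199.664, 458.388, 231.306] pointing down, gripper open.
Joint ranges: [-170.91, 170.91], [-42.67, 98.43], [-65.05, 77.54], [-120.47, 116.71], [-90, 82.35], [-180, 180]. Speed limits (degrees/s): [108.29, 108.29, 136.94, 147.25, 180, 180].

### API

Orientations are given as [roll, pitch, yaw] about the fixed x, y, z axes, in that order (R = Rz(yaw) Ry(pitch) Rx(roll)).
In Python, from plant import r gives the robot as it stands.
- The arm moves only by the tool carry_out, never from a script. Its arguments are lists of equal length, an entry for each row: "translation": the shift along the tool's x, y, z normalised to -1 to 1, where 1 is 25 cm, a list of three; "roll": the turn about the tool's z normalised to -1 to 1, where 1 is 90 degrees; "claw": the opening, from 0 (shut) to 1 (fully open). In form: {"translation": [[tx, ty, tz], ...], "roll": [roll, ...], "claw": [claw, ...]}. A call has 1 to 5 rows; each row is the pose to reach, as a shift and turn from the pose commanded when the call began, along the tool's axes at that moment; what a row does not reach only later rows make up. A row lasts 1/12 s, in which the tool goes at most 41.7 mm and 7.16 degrees, less where a joint would pass 70% of its speed; a pose out of reach is approached as far as the arm can. A call with a number of a shift or a turn outside -1 to 1 is refused whole. A call with a gripper value outside its range is refused whole. The fingers move at their own pace and stop on an object; "grip_force" is the grip in N (left out, the last holds). Time passes only in rows, so rows that repeat a pose let the fingers close. It gives the time, the measured TCP pose, the force, the opening and the grip force at its end, in the units of the state.
- r.get_obs(): the state, without advancing time (a new reading comes with each control period).
- r.capture(name): name is "side" or "top"; returns a dict with "img" (400x640x3 uint8, red, green, blue), "fx", "fy", "cx", "cy" (pixels), "T" (4x4, takes a point from camera to world coordinates). Camera axes: x right, y up, looking along -z (the intrinsics and any distortion apply to the point x, -y, -z); pixel columns grow to the right and rows downward; lengths in mm; the calibration is good to about 2 mm. A picture is of the moment at which its call begins. There is no depth.
- r.close_job(): hands the job in; it is judged then, once.
Trained networks look in the newest picture that a camera, given by its name, has taken for a name from the list of things; names that differ only in an ending like _2 or _b are one class to them, and where a whole thing is asked for, a point or a joint stands for the part that bears it (a point fixed in the world has none). Each returns a list of dicts, best first, with "p" (0 to 1); they miss things now and then, are a little off and sometimes report something else, mostly with a low value. They report only what shows in the picture. A call takes as long as a camera call. They do not tell look-alikes from the thing itself.
- r.trace(camera, query): "pixels" (400x640 bool, what is visible of it) and "location" ([column, row] in pixels, amid what is visible of it).
- r.place_of(camera, query): "location" ([column, row] in pixels: a listed point, or the origin of a listed thing).
The state is a dict: "time_s": time; "q": joint angles; "qd": joint speeds; "joint_torque": joint torques, N m; "tool_pos": TCP position; "tcp_rot": TCP orientation; "contact_force": force on the tool from outside, world axes, zero at the start; "moment": the same for the moment, N m; "gripper_width": finger opening in mm; "gripper_force": force on a finger pad.
Only numpy, scipy, OpenCV 4.12 (cv2) and the standard library are available. Lean on these libraries where they do the work, as an engineer would, in place of code of your own. Each camera call takes 0.05 s, during which the arm holds its last target. There are 200 camera calls.

## Working session

There is one attempt and no reset: what is moved stays moved. The work goes in short steps, Python scripts to look and compute and a tool call to move; the robot and the scene stay as the last step left them, time stands still between calls to the robot, and variables do not carry over. Pictures are saved under pics/ and viewed, at most 10 in all, crops included, and the job is handed in when it is done.

Besides the shell and the picture viewer there is one more tool, called after "Call:" as a command line: name --pt "numbers of a row" for each row, then --argument value for the rest. carry_out: Moves the arm, as the interface text tells. Its arguments: {"type":"object","properties":{"translation":{"type":"array"},"roll":{"type":"array"},"claw":{"type":"array"},"grip_force":{"type":"number"}},"required":["translation","roll","claw"]}

```bash
ls; mkdir -p pics; python3 - <<'E'
from plant import r
import cv2, numpy as np
print({k:np.round(v,2) for k,v in r.get_obs().items()})
for n in ("top","side"):
    c=r.capture(n); cv2.imwrite(f"pics/{n}0.png",c["img"][:,:,::-1])
    print(n,[round(c[k],1) for k in("fx","fy","cx","cy")],np.round(c["T"],3).tolist(),[k for k in c])
    for q in ["tub","crank","short_stem","long_stem","lid","clamp","clamp_tip","clamp_pivot","long_bay","short_bay"]:
        print(q,[(round(d["p"],2),np.round(d["location"]).tolist()) for d in r.place_of(n,q)] if q!="clamp" else "")
E
```

```text
pics
{'time_s': np.float64(0.0), 'q': array([66.46, 12.23, -2.01, 75.83,  0.  , 90.  ]), 'qd': array([-0.06, -0.01, -0.08, -0.02, -0.06,  0.  ]), 'joint_torque': array([-1.000e-02, -6.862e+01,  4.871e+01,  2.000e-02, -0.000e+00,
       -0.000e+00]), 'tool_pos': array([199.54, 458.11, 230.83]), 'tcp_rot': array([-179.94,   -0.  ,  156.46]), 'contact_force': array([-0.45, -0.5 ,  0.04]), 'moment': array([-0.  ,  0.05, -0.02]), 'gripper_force': np.float64(0.0), 'gripper_width': np.float64(85.43)}
top [390.4, 390.4, 319.4, 196.4] [[0.026, 0.992, -0.122, 360.981], [-1.0, 0.026, -0.004, -52.459], [-0.0, 0.122, 0.993, 1259.214], [0.0, 0.0, 0.0, 1.0]] ['img', 'fx', 'fy', 'cx', 'cy', 'T']
tub [(0.93, [236.0, 186.0]), (0.24, [336.0, 154.0])]
crank [(0.84, [385.0, 158.0]), (0.6, [317.0, 225.0])]
short_stem [(0.78, [202.0, 124.0]), (0.77, [377.0, 278.0]), (0.56, [318.0, 223.0])]
long_stem [(0.84, [337.0, 153.0]), (0.7, [244.0, 198.0]), (0.19, [301.0, 185.0])]
lid [(0.63, [385.0, 216.0])]
clamp 
clamp_tip [(0.7, [172.0, 182.0])]
clamp_pivot [(0.56, [192.0, 188.0])]
long_bay [(0.95, [232.0, 172.0])]
short_bay [(0.77, [245.0, 197.0]), (0.27, [237.0, 262.0])]
side [491.9, 491.9, 318.4, 199.8] [[-0.999, 0.02, -0.041, 467.592], [-0.042, -0.751, 0.659, 1002.312], [-0.018, 0.66, 0.751, 1319.41], [0.0, 0.0, 0.0, 1.0]] ['img', 'fx', 'fy', 'cx', 'cy', 'T']
tub [(0.91, [314.0, 290.0])]
crank [(0.79, [291.0, 175.0]), (0.19, [344.0, 180.0])]
short_stem [(0.8, [240.0, 329.0]), (0.76, [352.0, 226.0]), (0.76, [396.0, 187.0])]
long_stem [(0.64, [287.0, 209.0])]
lid [(0.87, [342.0, 179.0]), (0.35, [392.0, 285.0])]
clamp 
clamp_tip [(0.46, [315.0, 311.0])]
clamp_pivot [(0.71, [314.0, 316.0]), (0.59, [311.0, 140.0])]
long_bay [(0.78, [301.0, 293.0])]
short_bay [(0.84, [325.0, 281.0])]
```

View pics/top0.png

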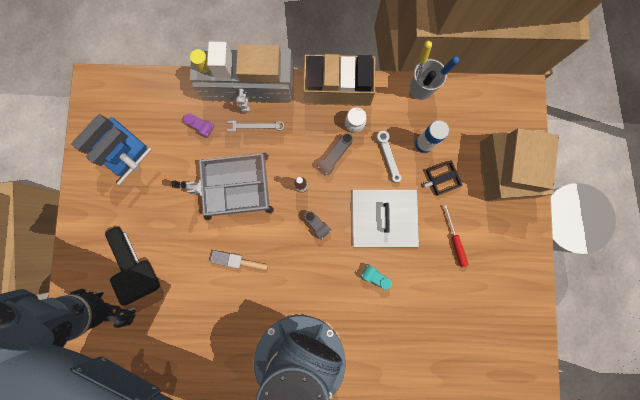

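View pics/side0.png

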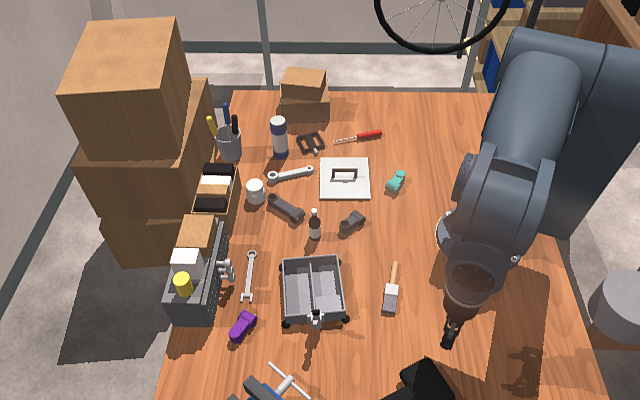

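The top picture shows the tub at (236,186) with its clamp pointing left to about (172,182), so tub +y is image left and the long bay is the upper one. The lid is at (385,216) with its handle along the image vertical. The crank runs from boss (383,137) to eye (396,178).

Candidates:
- **Crank:** silver arm at (388,157). The wrench at (255,126) is the look-alike.
- **Short stem:** black stem at (317,223). Black (336,154) is visibly longer, so it's the long one; purple (198,124) and turquoise (377,278) are excluded.
- **Lid:** only (385,216).

I choose crank (388,157), stem (317,223) and lid (385,216). Next I fit poses by silhouette and check them in one crop.

```bash
cat > est.py <<'E'
from plant import r
import cv2, numpy as np
from scipy.optimize import minimize
def proj(c,P):
    T=c["T"]; p=(np.asarray(P,float)-T[:3,3])@T[:3,:3]
    return np.c_[c["cx"]+c["fx"]*p[:,0]/-p[:,2], c["cy"]-c["fy"]*p[:,1]/-p[:,2]]
def back(c,uv,z):
    d=c["T"][:3,:3]@np.array([(uv[0]-c["cx"])/c["fx"],-(uv[1]-c["cy"])/c["fy"],-1]); o=c["T"][:3,3]
    return o+d*(z-o[2])/d[2]
def box(x0,x1,y0,y1,z0,z1): return np.array([[x,y,z] for x in(x0,x1) for y in(y0,y1) for z in(z0,z1)],float)
A=np.linspace(0,2*np.pi,24,endpoint=False)
def cyl(x,d,h): return np.array([[x+d/2*np.cos(a),d/2*np.sin(a),z] for a in A for z in(0,h)])
def ycyl(x,d,w): return np.array([[x+d/2*np.cos(a),y,d/2+d/2*np.sin(a)] for a in A for y in(-w/2,w/2)])
def stem(L): return [cyl(-L/2+18,36,38),box(-L/2+18,L/2-19,-18,18,2,36),ycyl(L/2-19,38,46)]
M={"tub":[box(-87.5,87.5,-100,100,0,52),box(-15,15,100,136,0,82)],
 "crank":[box(-67.5,72.5,-12,12,0,20),cyl(-67.5,40,28),cyl(72.5,30,20)],
 "short_stem":stem(95),"long_stem":stem(150),
 "lid":[box(-76.5,76.5,-89,89,0,6),box(-91.5,91.5,-104,104,6,12),box(-47,47,-6,6,12,53)]}
def world(p,P,z=0):
    a=np.radians(p[2]); R=np.array([[np.cos(a),-np.sin(a),0],[np.sin(a),np.cos(a),0],[0,0,1]])
    return P@R.T+[p[0],p[1],z]
S=4
def sil(c,name,p,z=0):
    m=np.zeros((400*S,640*S),np.uint8)
    for P in M[name]:
        cv2.fillConvexPoly(m,cv2.convexHull(np.round(proj(c,world(p,P,z))*S+S/2-.5).astype(np.int32)),1)
    return m
def iou(a,b): return (a&b).sum()/max(1,(a|b).sum())
def mask(n,q,near,tol=25):
    L=[d for d in r.trace(n,q) if np.hypot(*(np.array(d["location"])-near))<tol]
    return cv2.resize(L[0]["pixels"].astype(np.float32),None,fx=S,fy=S,interpolation=cv2.INTER_LINEAR).__gt__(.5).astype(np.uint8) if L else None
def fit(name,cams,masks,p0s,z=0):
    best=None
    def cost(p): return -sum(iou(sil(c,name,p,z),m) for c,m in zip(cams,masks))
    for p0 in p0s:
        p0=np.array(p0,float)
        s=minimize(cost,p0,method="Nelder-Mead",options=dict(initial_simplex=np.vstack([p0,p0+[8,0,0],p0+[0,8,0],p0+[0,0,10]]),xatol=.1,fatol=1e-4,maxiter=90))
        if best is None or s.fun<best.fun: best=s
    return np.round(best.x,1),[round(float(iou(sil(c,name,best.x,z),m)),3) for c,m in zip(cams,masks)]
E
cat > m1.py <<'E'
from est import *
T=r.capture("top"); D=r.capture("side")
near={"tub":((232,186),(314,290),[0]),"crank":((388,157),(291,175),[-15,165]),"short_stem":((317,223),(352,222),[30,210,120]),"long_stem":((336,154),(287,209),[0,135,315]),"lid":((385,217),(344,179),[0])}
out=T["img"].copy()
for k,(a,b,ys) in near.items():
    mt,ms=mask("top",k,a),mask("side",k,b)
    pr=[(c,m) for c,m in((T,mt),(D,ms)) if m is not None]
    if not pr: print(k,"no mask"); continue
    x,y,_=back(T,a,15)
    for sel in (pr,[pr[0]],[pr[-1]]):
        p,i=fit(k,[q[0] for q in sel],[q[1] for q in sel],[(x,y,w) for w in ys]); print(k,len(sel),p,i,flush=True)
        if sel is pr: cs=cv2.findContours(cv2.resize(sil(T,k,p),(640,400),interpolation=cv2.INTER_AREA),0,1)[0]; cv2.drawContours(out,cs,-1,(255,0,0),1)
for k,z in (("tub",0),("crank",0),("lid",0),("short_stem",0),("long_bay",5),("short_bay",5),("clamp_pivot",69),("oil_bottle",0)):
    for n,c in(("top",T),("side",D)):
        print(k,n,[(round(d["p"],2),np.round(back(c,d["location"],z)[:2]).tolist()) for d in r.place_of(n,k)][:2])
for n,c in(("top",T),("side",D)):
    print("tip",n,[(round(d["p"],2),np.round(d["location"],1).tolist()) for d in r.place_of(n,"clamp_tip")][:2])
im=out[110:270,150:430][:,:,::-1]; cv2.imwrite("pics/crop1.png",cv2.resize(im,(784,448),interpolation=cv2.INTER_CUBIC))
E
time python3 m1.py
```

```text
tub 2 [541.7 221.6   8.2] [0.927, 0.939]
tub 1 [542.2 223.6   7.3] [0.936]
tub 1 [542.2 219.6   8.2] [0.943]
crank 2 [ 648.9 -273.   198.8] [0.85, 0.856]
crank 1 [ 649.  -271.   198.6] [0.877]
crank 1 [ 650.3 -276.   198.2] [0.893]
short_stem 2 [423.8 -42.4 221.5] [0.87, 0.887]
short_stem 1 [425.3 -39.9 221.6] [0.883]
short_stem 1 [424.3 -44.6 224.8] [0.918]
long_stem 2 [655.1 -99.  144.6] [0.942, 0.906]
long_stem 1 [655.8 -98.7 144.3] [0.948]
long_stem 1 [ 655.6 -102.1  143.7] [0.932]
lid 2 [ 450.2 -263.9    1.6] [0.959, 0.98]
lid 1 [ 450.7 -260.8    1.3] [0.974]
lid 1 [ 449.2 -264.3    1.1] [0.986]
tub top [(0.82, [543.0, 227.0])]
tub side [(0.74, [540.0, 220.0])]
crank top [(0.84, [649.0, -265.0])]
crank side [(0.71, [649.0, -281.0]), (0.56, [549.0, 217.0])]
lid top [(0.77, [454.0, -266.0]), (0.44, [425.0, -46.0])]
lid side [(0.75, [444.0, -251.0])]
short_stem top [(0.76, [254.0, -235.0]), (0.65, [736.0, 356.0])]
short_stem side [(0.7, [256.0, -225.0]), (0.65, [422.0, -52.0])]
long_bay top [(0.71, [586.0, 237.0])]
long_bay side [(0.74, [578.0, 227.0])]
short_bay top [(0.57, [505.0, 207.0])]
short_bay side [(0.9, [505.0, 182.0])]
clamp_pivot top [(0.66, [522.0, 344.0])]
clamp_pivot side [(0.62, [528.0, 342.0])]
oil_bottle top [(0.74, [546.0, 23.0]), (0.51, [444.0, -264.0])]
oil_bottle side [(0.79, [549.0, 14.0])]
tip top [(0.5, [451.7, 234.8])]
tip side [(0.55, [316.9, 309.3])]
real	0m31.379s
user	0m24.133s
sys	0m0.275s
```

View pics/crop1.png

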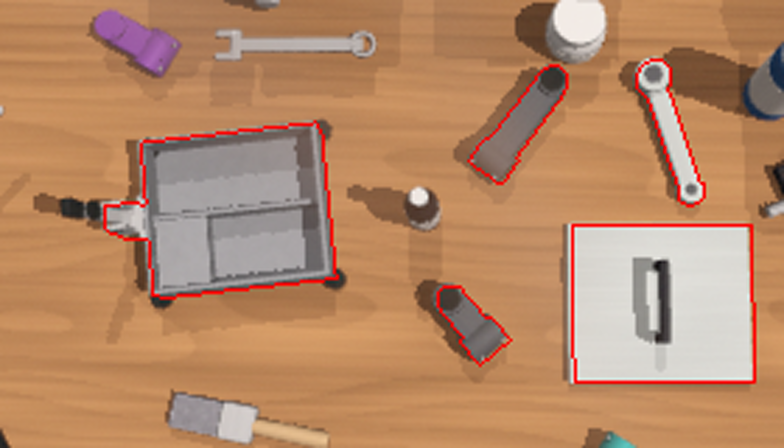

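The crop confirms the choice. The red outlines sit on the crank, lid, tub and both black stems, with the longer one at (518,125) in the crop and the shorter at (472,325). Fitted sizes and both cameras agree within about 3 mm. Now a planner helper and the first move.

```bash
cat > plan.py <<'E'
from plant import r
import numpy as np, sys
def cur():
    o=r.get_obs(); return np.r_[o["tool_pos"],o["tcp_rot"][2]],o
def plan(*targets,start=None,step=200,nd=3):
    c,o=cur(); c=c if start is None else np.array(start,float)
    print("t",round(float(o["time_s"]),2),"now",np.round(c,1),"q1,q6",np.round(o["q"][[0,5]],1),"w",round(float(o["gripper_width"]),1),"F",np.round(o["contact_force"],1))
    for t in targets:
        t=np.array(t,float); print("->",t)
        for _ in range(12):
            d=t-c; d[3]=(d[3]+180)%360-180
            n=np.linalg.norm(d[:3]); k=min(1,step/max(n,1e-9)); m=d[:3]*k; y=np.clip(d[3],-35,35)
            if n<.6 and abs(d[3])<.3: break
            a=np.radians(c[3]); s=np.array([m[0]*np.cos(a)+m[1]*np.sin(a),m[0]*np.sin(a)-m[1]*np.cos(a),-m[2]])
            s=np.round(s/250,nd); ro=np.round(-y/90,nd); s250=s*250
            print("  ",s.tolist(),ro,"rows",max(int(np.ceil(np.linalg.norm(s250)/41.7)),int(np.ceil(abs(ro)*90/7.16))))
            c=c+np.r_[s250[0]*np.cos(a)+s250[1]*np.sin(a),s250[0]*np.sin(a)-s250[1]*np.cos(a),-s250[2],-ro*90]
E
python3 - <<'E'
from plan import *
plan((649,-273,231,198.6),nd=2)
E
```

```text
t 2.5 now [199.7 458.4 231.3 156.5] q1,q6 [66.5 90. ] w 85.2 F [ 0.   0.1 -0.4]
-> [ 649.  -273.   231.   198.6]
   [-0.66, -0.46, 0.0] -0.39 rows 5
   [-0.27, -0.75, 0.0] -0.08 rows 5
   [-0.18, -0.78, 0.0] 0.0 rows 5
   [-0.18, -0.78, 0.0] 0.0 rows 5
   [-0.05, -0.23, 0.0] 0.0 rows 2
   [0.0, 0.0, 0.0] 0.0 rows 0
   [0.0, 0.0, 0.0] 0.0 rows 0
   [0.0, 0.0, 0.0] 0.0 rows 0
   [0.0, 0.0, 0.0] 0.0 rows 0
   [0.0, 0.0, 0.0] 0.0 rows 0
   [0.0, 0.0, 0.0] 0.0 rows 0
   [0.0, 0.0, 0.0] 0.0 rows 0
```

Call:
carry_out --pt "-0.66 -0.46 0" --pt "-0.66 -0.46 0" --pt "-0.66 -0.46 0" --pt "-0.66 -0.46 0" --pt "-0.66 -0.46 0" --roll '[-0.39,-0.39,-0.39,-0.39,-0.39]' --claw '[1,1,1,1,1]'

```text
time_s: 2.92
tool_pos: [296.9, 300.4, 231.5]
tcp_rot: [180.0, 0.0, -171.6]
contact_force: [0.6, 0.5, -1.0]
gripper_width: 85.1
gripper_force: 0.0
```

```bash
python3 - <<'E'
from plan import *
plan((649,-273,231,198.6),(649,-273,60,198.6),nd=3)
E
```

```text
t 2.92 now [ 296.9  300.4  231.5 -171.6] q1,q6 [45.3 37. ] w 85.1 F [ 0.6  0.5 -1. ]
-> [ 649.  -273.   231.   198.6]
   [-0.315, -0.735, 0.001] -0.114 rows 5
   [-0.179, -0.78, 0.0] 0.0 rows 5
   [-0.179, -0.78, 0.001] 0.0 rows 5
   [-0.066, -0.284, -0.0] 0.0 rows 2
-> [ 649.  -273.    60.   198.6]
   [0.0, 0.0, 0.684] 0.0 rows 5
```

Call:
carry_out --pt "-0.27 -0.75 0" --pt "-0.27 -0.75 0" --pt "-0.27 -0.75 0" --pt "-0.27 -0.75 0" --pt "-0.27 -0.75 0" --roll '[-0.08,-0.08,-0.08,-0.08,-0.08]' --claw '[0.7,0.7,0.7,0.7,0.7]'

```text
time_s: 3.33
tool_pos: [389.9, 123.6, 231.6]
tcp_rot: [180.0, 0.0, -164.8]
contact_force: [1.1, 1.8, -0.4]
gripper_width: 59.6
gripper_force: 0.0
```

Call:
carry_out --pt "-0.18 -0.78 0" --pt "-0.18 -0.78 0" --pt "-0.18 -0.78 0" --pt "-0.18 -0.78 0" --pt "-0.18 -0.78 0" --roll '[0,0,0,0,0]' --claw '[0.7,0.7,0.7,0.7,0.7]'

```text
time_s: 3.75
tool_pos: [484.9, -53.5, 231.3]
tcp_rot: [-180.0, 0.0, -164.8]
contact_force: [1.0, 0.6, 0.2]
gripper_width: 60.1
gripper_force: 0.0
```

Call:
carry_out --pt "-0.18 -0.78 0" --pt "-0.18 -0.78 0" --pt "-0.18 -0.78 0" --pt "-0.18 -0.78 0" --pt "-0.18 -0.78 0" --roll '[0,0,0,0,0]' --claw '[0.7,0.7,0.7,0.7,0.7]'

```text
time_s: 4.17
tool_pos: [579.4, -229.8, 230.9]
tcp_rot: [-180.0, -0.0, -164.8]
contact_force: [0.8, 0.1, 0.3]
gripper_width: 59.5
gripper_force: 0.0
```

Call:
carry_out --pt "-0.05 -0.23 0" --pt "-0.05 -0.23 0" --pt "-0.05 -0.23 0" --pt "-0.05 -0.23 0" --roll '[0,0,0,0]' --claw '[0.7,0.7,0.7,0.7]'

```text
time_s: 4.5
tool_pos: [605.9, -280.0, 230.4]
tcp_rot: [180.0, -0.0, -164.8]
contact_force: [-0.2, 0.1, 0.2]
gripper_width: 59.5
gripper_force: 0.0
```

```bash
python3 - <<'E'
from plan import *
plan((649,-273,60,198.6),(649,-273,2,198.6))
E
```

```text
t 4.5 now [ 605.9 -280.   230.4 -164.8] q1,q6 [-24.8 -40. ] w 59.5 F [-0.2  0.1  0.2]
-> [ 649.  -273.    60.   198.6]
   [-0.174, -0.018, 0.681] -0.038 rows 5
-> [ 649.  -273.     2.   198.6]
   [0.0, -0.0, 0.232] -0.0 rows 2
```

Call:
carry_out --pt "-0.174 -0.018 0.5" --pt "-0.174 -0.018 0.68" --pt "-0.174 -0.018 0.68" --pt "-0.174 -0.018 0.68" --pt "-0.174 -0.018 0.68" --roll '[-0.038,-0.038,-0.038,-0.038,-0.038]' --claw '[0.7,0.7,0.7,0.7,0.7]'

```text
time_s: 4.92
tool_pos: [646.5, -269.2, 54.9]
tcp_rot: [179.7, -0.3, -161.3]
contact_force: [-0.8, -0.3, -1.3]
gripper_width: 60.0
gripper_force: 0.0
```

```bash
python3 - <<'E'
from plan import *
plan((649,-273,2.5,198.6))
E
```

```text
t 4.92 now [ 646.5 -269.2   54.9 -161.3] q1,q6 [-22.6 -41.4] w 60.0 F [-0.8 -0.3 -1.3]
-> [ 649.  -273.     2.5  198.6]
   [-0.004, -0.018, 0.21] 0.002 rows 2
```

Call:
carry_out --pt "0 0 0.1" --pt "0 0 0.15" --pt "0 0 0.18" --pt "0 0 0.2" --pt "0 0 0.2" --roll '[0,0,0,0,0]' --claw '[0.7,0.7,0.7,0.7,0.7]'

```text
time_s: 5.33
tool_pos: [649.0, -271.9, 12.1]
tcp_rot: [-180.0, 0.0, -161.3]
contact_force: [0.3, 1.0, 0.1]
gripper_width: 59.8
gripper_force: 0.0
```

```bash
python3 - <<'E'
from plan import *
plan((649,-273,2.5,198.6))
E
```

```text
t 5.33 now [ 649.  -271.9   12.1 -161.3] q1,q6 [-22.7 -41.4] w 59.8 F [0.3 1.  0.1]
-> [ 649.  -273.     2.5  198.6]
   [0.002, -0.004, 0.038] 0.001 rows 1
```

Call:
carry_out --pt "0 -0.004 0.036" --pt "0 -0.004 0.036" --pt "0 -0.004 0.036" --pt "0 -0.004 0.036" --pt "0 -0.004 0.036" --roll '[0,0,0,0,0]' --claw '[0.7,0.5,0.1,0.1,0.1]' --grip_force 60

```text
time_s: 5.75
tool_pos: [649.7, -273.2, 3.0]
tcp_rot: [-180.0, 0.0, -161.4]
contact_force: [0.7, -0.5, 6.2]
gripper_width: 22.8
gripper_force: 60.9
```

Call:
carry_out --pt "0 0 0" --pt "0 0 0" --pt "0 0 0" --pt "0 0 -0.03" --pt "0 0 -0.08" --roll '[0,0,0,0,0]' --claw '[0.1,0.1,0.1,0.1,0.1]'

```text
time_s: 6.17
tool_pos: [648.3, -272.6, 21.4]
tcp_rot: [179.9, -0.1, -161.4]
contact_force: [-0.5, 0.2, -3.7]
gripper_width: 22.7
gripper_force: 59.7
```

```bash
python3 - <<'E'
from plan import *
a=np.radians(7.9); t=lambda x,y:(542+x*np.cos(a)-y*np.sin(a),221.6+x*np.sin(a)+y*np.cos(a))
x,y=t(42.5,0); print(x,y)
plan((655,-268,200,210),(x,y,200,277.9),(x,y,80,277.9))
E
```

```text
584.0966521876281 227.44139320657874
t 6.17 now [ 648.3 -272.6   21.4 -161.4] q1,q6 [-22.8 -41.5] w 22.7 F [-0.5  0.2 -3.7]
-> [ 655. -268.  200.  210.]
   [-0.031, 0.009, -0.714] -0.126 rows 5
-> [584.09665219 227.44139321 200.         277.9       ]
   [-0.298, 0.743, -0.0] -0.389 rows 5
   [-0.67, 0.437, -0.0] -0.366 rows 5
   [-0.402, 0.002, -0.0] 0.0 rows 3
-> [584.09665219 227.44139321  80.         277.9       ]
   [0.0, -0.0, 0.48] 0.0 rows 3
```

Call:
carry_out --pt "0 0 -0.1" --pt "0 0 -0.25" --pt "0 0 -0.4" --pt "0 0 -0.55" --pt "0 0 -0.7" --roll '[0,0,-0.04,-0.08,-0.12]' --claw '[0.1,0.1,0.1,0.1,0.1]'

```text
time_s: 6.58
tool_pos: [648.8, -272.8, 199.7]
tcp_rot: [-180.0, -0.0, -150.4]
contact_force: [1.3, -0.6, -1.3]
gripper_width: 22.5
gripper_force: 59.7
```

Call:
carry_out --pt "-0.03 0.07 0" --pt "-0.09 0.22 0" --pt "-0.15 0.37 0" --pt "-0.21 0.52 0" --pt "-0.27 0.67 0" --roll '[-0.06,-0.12,-0.19,-0.26,-0.33]' --claw '[0.1,0.1,0.1,0.1,0.1]'

```text
time_s: 7.0
tool_pos: [624.9, -92.4, 197.7]
tcp_rot: [180.0, -0.0, -120.6]
contact_force: [0.6, -0.2, -2.4]
gripper_width: 22.5
gripper_force: 59.8
```

```bash
python3 - <<'E'
from plan import *
x,y=584.1,227.4
plan((x,y,200,277.9),(x,y,80,277.9))
E
```

```text
t 7.0 now [ 624.9  -92.4  197.7 -120.6] q1,q6 [ -8.4 -67.8] w 22.5 F [ 0.6 -0.2 -2.4]
-> [584.1 227.4 200.  277.9]
   [-0.632, 0.491, -0.006] -0.389 rows 5
   [-0.489, 0.024, -0.003] -0.038 rows 3
-> [584.1 227.4  80.  277.9]
   [0.0, 0.0, 0.48] -0.0 rows 3
```

Call:
carry_out --pt "-0.12 0.09 0" --pt "-0.25 0.19 0" --pt "-0.38 0.29 0" --pt "-0.51 0.39 0" --pt "-0.63 0.49 0" --roll '[-0.07,-0.14,-0.21,-0.28,-0.35]' --claw '[0.1,0.1,0.1,0.1,0.1]'

```text
time_s: 7.42
tool_pos: [600.7, 106.1, 197.8]
tcp_rot: [-180.0, 0.0, -89.0]
contact_force: [0.6, 0.6, -3.0]
gripper_width: 22.5
gripper_force: 59.8
```

Call:
carry_out --pt "-0.16 0 0" --pt "-0.32 0 0" --pt "-0.44 0.01 0" --pt "-0.48 0.01 0" --pt "-0.48 0.01 0" --roll '[-0.07,-0.08,-0.08,-0.08,-0.08]' --claw '[0.1,0.1,0.1,0.1,0.1]'

```text
time_s: 7.83
tool_pos: [596.9, 226.7, 197.3]
tcp_rot: [180.0, 0.0, -82.0]
contact_force: [-0.2, 0.2, -2.8]
gripper_width: 22.6
gripper_force: 59.9
```

```bash
python3 - <<'E'
from plan import *
from est import *
x,y=584.1,227.4
plan((x,y,200,277.9),(x,y,80,277.9))
c=r.capture("top"); cv2.imwrite("pics/hold.png",cv2.resize(c["img"][100:260,140:340][:,:,::-1],None,fx=3,fy=3))
E
```

```text
t 7.83 now [596.9 226.7 197.3 -82. ] q1,q6 [ 20.8 -77.2] w 22.6 F [-0.2  0.2 -2.8]
-> [584.1 227.4 200.  277.9]
   [-0.01, 0.05, -0.011] 0.001 rows 1
-> [584.1 227.4  80.  277.9]
   [-0.0, 0.0, 0.48] 0.0 rows 3
```

View pics/hold.png

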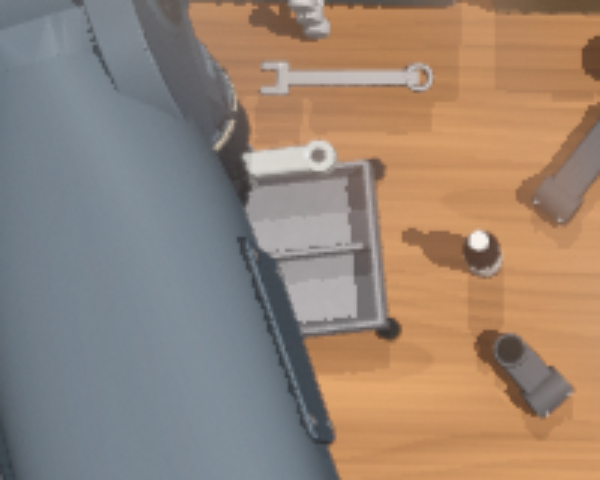

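The picture shows the crank level in the gripper, its eye end at about (318,155) in the crop, parallel to the tub walls. I check its in-hand offset from the eye pixel.

```bash
python3 - <<'E'
from plan import *
from est import *
c=r.capture("top"); g=c["img"][130:170,222:262].astype(int)
p=back(c,(140+318/3-.3,100+155/3-.3),214); cc,_=cur(); print(p, p[:2]-cc[:2],"expect",72.5*np.cos(np.radians(cc[3])),72.5*np.sin(np.radians(cc[3])))
plan((584.1,227.4,120,277.9))
E
```

```text
[608.00518986 156.13409509 214.        ] [ 10.59733045 -67.63488596] expect 9.932864678538635 -71.81635050096767
t 7.93 now [597.4 223.8 197.4 -82.1] q1,q6 [ 20.5 -77.3] w 22.5 F [-0.6 -0.6 -2.9]
-> [584.1 227.4 120.  277.9]
   [-0.022, 0.051, 0.31] -0.0 rows 2
```

Call:
carry_out --pt "-0.015 0.03 0.1" --pt "-0.015 0.053 0.24" --pt "-0.015 0.053 0.38" --pt "-0.015 0.053 0.45" --pt "-0.015 0.053 0.45" --roll '[0,0,0,0,0]' --claw '[0.1,0.1,0.1,0.1,0.1]'

```text
time_s: 8.35
tool_pos: [581.6, 223.4, 80.9]
tcp_rot: [179.6, -0.1, -82.3]
contact_force: [-1.0, -0.2, -2.2]
gripper_width: 22.8
gripper_force: 59.7
```

Call:
carry_out --pt "0 0 0" --pt "0 0 0" --roll '[0,0]' --claw '[0.1,0.1]'

```text
time_s: 8.52
tool_pos: [585.0, 225.4, 86.8]
tcp_rot: [-179.9, 0.0, -82.2]
contact_force: [0.4, -0.3, -2.0]
gripper_width: 22.5
gripper_force: 59.7
```

```bash
python3 - <<'E'
from plan import *
plan((584.1,226,25,277.9),(584.1,226,8.5,277.9))
E
```

```text
t 8.52 now [585.  225.4  86.8 -82.2] q1,q6 [ 21.1 -76.7] w 22.5 F [ 0.4 -0.3 -2. ]
-> [584.1 226.   25.  277.9]
   [-0.003, 0.003, 0.247] -0.001 rows 2
-> [584.1 226.    8.5 277.9]
   [0.0, 0.0, 0.066] -0.0 rows 1
```

Call:
carry_out --pt "0 0 0.07" --pt "0 0 0.14" --pt "0 0 0.2" --pt "0 0 0.24" --pt "0 0 0.26" --roll '[0,0,0,0,0]' --claw '[0.1,0.1,0.1,0.1,0.1]'

```text
time_s: 8.93
tool_pos: [584.4, 225.8, 20.0]
tcp_rot: [-180.0, 0.0, -82.2]
contact_force: [0.3, -0.7, -2.8]
gripper_width: 22.6
gripper_force: 59.9
```

Call:
carry_out --pt "0 0 0.01" --pt "0 0 0.02" --pt "0 0 0.027" --pt "0 0 0.034" --pt "0 0 0.038" --roll '[0,0,0,0,0]' --claw '[0.1,0.1,0.1,0.1,0.1]'

```text
time_s: 9.35
tool_pos: [584.1, 226.0, 10.6]
tcp_rot: [-180.0, 0.0, -82.2]
contact_force: [-0.3, -0.4, -1.6]
gripper_width: 22.6
gripper_force: 59.9
```

Call:
carry_out --pt "0 0 0.004" --pt "0 0 0.008" --pt "0 0 0.008" --roll '[0,0,0]' --claw '[0.1,0.1,0.1]'

```text
time_s: 9.6
tool_pos: [583.9, 225.8, 8.2]
tcp_rot: [180.0, -0.0, -82.2]
contact_force: [-0.0, 0.4, -1.9]
gripper_width: 22.8
gripper_force: 59.9
```

Call:
carry_out --pt "0 0 0.003" --pt "0 0 0.005" --pt "0 0 0.005" --roll '[0,0,0]' --claw '[0.1,0.1,0.1]'

```text
time_s: 9.85
tool_pos: [584.0, 225.9, 8.0]
tcp_rot: [-180.0, 0.0, -82.2]
contact_force: [-5.9, -1.6, 11.2]
gripper_width: 22.4
gripper_force: 61.6
```

Call:
carry_out --pt "0 0 -0.003" --pt "0 0 -0.003" --pt "0 0 -0.003" --pt "0 0 -0.003" --roll '[0,0,0,0]' --claw '[0.33,0.42,0.42,0.42]'

```text
time_s: 10.18
tool_pos: [583.9, 226.0, 8.2]
tcp_rot: [-180.0, 0.0, -82.1]
contact_force: [-5.0, -0.6, 6.2]
gripper_width: 35.7
gripper_force: 3.7
```

Call:
carry_out --pt "0 0 -0.05" --pt "0 0 -0.2" --pt "0 0 -0.36" --pt "0 0 -0.53" --pt "0 0 -0.7" --roll '[0,0,0,0,0]' --claw '[0.42,0.42,0.42,0.42,0.6]'

```text
time_s: 10.6
tool_pos: [583.5, 225.7, 183.1]
tcp_rot: [180.0, -0.0, -82.2]
contact_force: [1.2, 0.1, 1.1]
gripper_width: 46.6
gripper_force: 0.0
```

```bash
python3 - <<'E'
from plan import *
a=np.radians(222.5); gx,gy=424.2-10*np.cos(a),-42.4-10*np.sin(a); print(gx,gy)
plan((gx,gy,200,222.5),(gx,gy,80,222.5))
E
```

```text
431.57277336810125 -35.6440979238434
t 10.6 now [583.5 225.7 183.1 -82.2] q1,q6 [ 21.1 -76.7] w 46.6 F [1.2 0.1 1.1]
-> [431.57277337 -35.64409792 200.         222.5       ]
   [0.629, 0.492, -0.045] 0.389 rows 5
   [0.41, 0.021, -0.023] 0.226 rows 3
-> [431.57277337 -35.64409792  80.         222.5       ]
   [0.0, 0.0, 0.48] -0.0 rows 3
```

Call:
carry_out --pt "0.1 0.08 -0.01" --pt "0.23 0.18 -0.03" --pt "0.36 0.28 -0.045" --pt "0.5 0.38 -0.045" --pt "0.63 0.49 -0.045" --roll '[0.07,0.15,0.23,0.31,0.38]' --claw '[0.7,0.7,0.7,0.7,0.7]'

```text
time_s: 11.02
tool_pos: [484.5, 53.7, 192.6]
tcp_rot: [-179.9, 0.0, -116.7]
contact_force: [0.5, -1.7, 0.9]
gripper_width: 59.9
gripper_force: 0.0
```

Call:
carry_out --pt "0.15 0.01 0" --pt "0.3 0.02 0" --pt "0.38 0.02 0" --pt "0.4 0.02 0" --pt "0.4 0.02 0" --roll '[0.07,0.15,0.21,0.226,0.226]' --claw '[0.7,0.7,0.7,0.7,0.7]'

```text
time_s: 11.43
tool_pos: [436.1, -33.4, 192.8]
tcp_rot: [-180.0, 0.0, -136.8]
contact_force: [-0.3, 1.5, 0.1]
gripper_width: 59.9
gripper_force: 0.0
```

```bash
python3 - <<'E'
from plan import *
plan((431.6,-35.6,60,222.5))
E
cat > m2.py <<'E'
from est import *
T=r.capture("top"); L=[]
p,i=fit("short_stem",[T],[mask("top","short_stem",(317,223))],[(424,-42,222)]) if mask("top","short_stem",(317,223)) is not None else (None,None); print(p,i)
m=mask("top","crank",(232,172),30)
if m is not None: print("crank",fit("crank",[T],[m],[(584,227,278)],z=5))
cv2.imwrite("pics/crankin.png",cv2.resize(T["img"][130:250,160:340][:,:,::-1],None,fx=4,fy=4))
E
python3 m2.py
```

```text
t 11.43 now [ 436.1  -33.4  192.8 -136.8] q1,q6 [ -4.4 -47.5] w 59.9 F [-0.3  1.5  0.1]
-> [431.6 -35.6  60.  222.5]
   [0.019, 0.006, 0.531] 0.007 rows 4
None None
crank (array([584.3, 227.4, 278.6]), [0.902])
```

View pics/crankin.png

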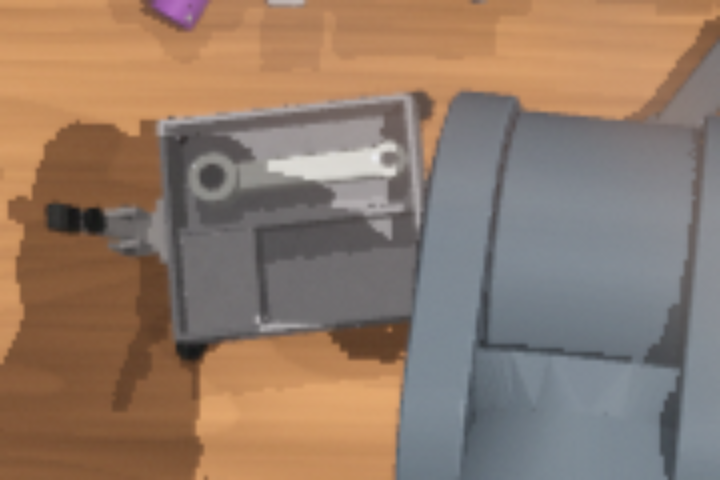

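The crank lies flat and centred in the long bay, boss at (213,175) and eye at (388,157) in the crop, clear of all walls. Next I take the stem.

Call:
carry_out --pt "0.01 0.003 0.1" --pt "0.019 0.006 0.25" --pt "0.019 0.006 0.4" --pt "0.019 0.006 0.49" --pt "0.019 0.006 0.53" --roll '[0.007,0.007,0.007,0.007,0.007]' --claw '[0.7,0.7,0.7,0.7,0.7]'

```text
time_s: 12.0
tool_pos: [430.3, -33.3, 56.6]
tcp_rot: [179.8, -0.2, -137.1]
contact_force: [-0.6, 0.1, -0.3]
gripper_width: 59.9
gripper_force: 0.0
```

Call:
carry_out --pt "0 0 0" --pt "0 0 0" --roll '[0,0]' --claw '[0.7,0.7]'

```text
time_s: 12.17
tool_pos: [432.1, -33.8, 59.8]
tcp_rot: [180.0, -0.0, -137.2]
contact_force: [0.9, 0.7, -0.1]
gripper_width: 59.6
gripper_force: 0.0
```

```bash
python3 - <<'E'
from plan import *
plan((431.6,-35.6,9,222.5))
E
```

```text
t 12.17 now [ 432.1  -33.8   59.8 -137.2] q1,q6 [ -4.5 -47.3] w 59.6 F [ 0.9  0.7 -0.1]
-> [431.6 -35.6   9.  222.5]
   [0.006, -0.004, 0.203] 0.003 rows 2
```

Call:
carry_out --pt "0.006 -0.004 0.06" --pt "0.006 -0.004 0.12" --pt "0.006 -0.004 0.17" --pt "0.006 -0.004 0.2" --pt "0.006 -0.004 0.2" --roll '[0.003,0.003,0.003,0.003,0.003]' --claw '[0.7,0.7,0.7,0.7,0.7]'

```text
time_s: 12.58
tool_pos: [431.5, -35.9, 9.6]
tcp_rot: [180.0, -0.0, -137.5]
contact_force: [-0.5, 0.2, -0.1]
gripper_width: 60.1
gripper_force: 0.0
```

Call:
carry_out --pt "0 0 0" --pt "0 0 0" --pt "0 0 0" --pt "0 0 0" --pt "0 0 0" --roll '[0,0,0,0,0]' --claw '[0.5,0.3,0.3,0.3,0.3]' --grip_force 60

```text
time_s: 13.0
tool_pos: [432.4, -36.2, 11.1]
tcp_rot: [-179.9, 0.1, -137.6]
contact_force: [-1.5, 1.3, 5.5]
gripper_width: 35.0
gripper_force: 60.5
```

Call:
carry_out --pt "0 0 0" --pt "0 0 -0.02" --pt "0 0 -0.08" --pt "0 0 -0.2" --pt "0 0 -0.36" --roll '[0,0,0,0,0]' --claw '[0.3,0.3,0.3,0.3,0.3]'

```text
time_s: 13.42
tool_pos: [429.8, -36.1, 100.1]
tcp_rot: [179.9, -0.1, -137.6]
contact_force: [1.5, 0.4, -1.9]
gripper_width: 34.8
gripper_force: 60.1
```

Call:
carry_out --pt "0 0 -0.15" --pt "0 0 -0.3" --pt "0 0 -0.4" --pt "0 0 -0.4" --pt "0 0 -0.4" --roll '[0,0,0,0,0]' --claw '[0.3,0.3,0.3,0.3,0.3]'

```text
time_s: 13.83
tool_pos: [432.3, -36.3, 201.6]
tcp_rot: [-179.9, 0.1, -137.6]
contact_force: [0.8, -0.3, -1.5]
gripper_width: 34.5
gripper_force: 60.3
```

```bash
python3 - <<'E'
from plan import *
# stem centre along tub y -30; grasp 10mm behind origin, clamp end toward -y => grasp at tub (-42.5,-20)
a=np.radians(7.9); x,y=-42.5,-20; X,Y=(542+x*np.cos(a)-y*np.sin(a),221.6+1+x*np.sin(a)+y*np.cos(a)); print(X,Y)
plan((X,Y,200,277.9),(X,Y,90,277.9))
E
```

```text
502.6522387331148 196.94841752865509
t 13.83 now [ 432.3  -36.3  201.6 -137.6] q1,q6 [ -4.8 -47.2] w 34.5 F [ 0.8 -0.3 -1.5]
-> [502.65223873 196.94841753 200.         277.9       ]
   [-0.687, 0.41, 0.005] -0.389 rows 5
   [-0.174, -0.013, 0.001] -0.228 rows 3
-> [502.65223873 196.94841753  90.         277.9       ]
   [-0.0, -0.0, 0.44] 0.0 rows 3
```

Call:
carry_out --pt "-0.11 0.06 0" --pt "-0.25 0.15 0" --pt "-0.39 0.24 0" --pt "-0.54 0.33 0" --pt "-0.69 0.41 0" --roll '[-0.06,-0.14,-0.22,-0.3,-0.38]' --claw '[0.3,0.3,0.3,0.3,0.3]'

```text
time_s: 14.25
tool_pos: [487.9, 154.9, 198.9]
tcp_rot: [179.9, -0.1, -103.2]
contact_force: [1.2, -1.5, -0.7]
gripper_width: 34.9
gripper_force: 60.3
```

Call:
carry_out --pt "-0.1 0 0" --pt "-0.15 0 0" --pt "-0.17 0 0" --pt "-0.17 0 0" --pt "-0.17 0 0" --roll '[-0.08,-0.15,-0.2,-0.23,-0.23]' --claw '[0.3,0.3,0.3,0.3,0.3]'

```text
time_s: 14.67
tool_pos: [498.0, 194.6, 198.5]
tcp_rot: [179.9, -0.0, -82.7]
contact_force: [0.4, -0.5, -2.0]
gripper_width: 35.0
gripper_force: 60.3
```

Call:
carry_out --pt "0 0 0" --pt "0 0 0" --roll '[0,0]' --claw '[0.3,0.3]'

```text
time_s: 14.83
tool_pos: [498.3, 194.0, 199.4]
tcp_rot: [179.9, -0.0, -83.0]
contact_force: [0.8, -0.5, -1.6]
gripper_width: 34.8
gripper_force: 60.3
```

```bash
python3 - <<'E'
from plan import *
from est import *
plan((502.6,197,90,277.9))
for n in("top","side"):
    c=r.capture(n); z=190
    cv2.imwrite(f"pics/stem_{n}.png",c["img"][:,:,::-1])
    for d in r.trace(n,"short_stem"): print(n,round(d["p"],2),np.round(d["location"]),d["pixels"].sum())
    u=proj(c,[[502,197,195]]); print("expect",u)
    L=[d for d in r.trace(n,"short_stem") if np.hypot(*(np.array(d["location"])-u[0]))<25]
    if L:
        m=cv2.resize(L[0]["pixels"].astype(np.float32),None,fx=S,fy=S).__gt__(.5).astype(np.uint8)
        print(fit("short_stem",[c],[m],[(503,190,278)],z=190))
E
```

```text
t 14.83 now [498.3 194.  199.4 -83. ] q1,q6 [ 21.3 -75.8] w 34.8 F [ 0.8 -0.5 -1.6]
-> [502.6 197.   90.  277.9]
   [-0.01, -0.018, 0.438] -0.01 rows 3
top 0.93 [373. 280.] 433
top 0.58 [244. 191.] 295
top 0.55 [205. 126.] 111
expect [[230.27012491 190.30257059]]
(array([502.2, 185.4, 269.7]), [0.507])
side 0.87 [240. 326.] 531
side 0.85 [329. 243.] 325
side 0.59 [396. 182.] 283
side 0.3 [394. 291.] 550
expect [[325.28059306 248.86826943]]
(array([496.1, 197.9, 271.5]), [0.677])
```

Call:
carry_out --pt "-0.005 -0.01 0.1" --pt "-0.01 -0.018 0.22" --pt "-0.01 -0.018 0.34" --pt "-0.01 -0.018 0.42" --pt "-0.01 -0.018 0.44" --roll '[-0.01,-0.01,-0.01,-0.01,-0.01]' --claw '[0.3,0.3,0.3,0.3,0.3]'

```text
time_s: 15.55
tool_pos: [501.0, 196.6, 86.7]
tcp_rot: [179.7, -0.1, -82.0]
contact_force: [-0.5, 0.5, -1.8]
gripper_width: 35.2
gripper_force: 60.2
```

Call:
carry_out --pt "0 0 0" --pt "0 0 0" --pt "0 0 0.05" --pt "0 0 0.1" --pt "0 0 0.12" --roll '[0,0,0,0,0]' --claw '[0.3,0.3,0.3,0.3,0.3]'

```text
time_s: 15.97
tool_pos: [503.4, 197.6, 60.4]
tcp_rot: [-179.9, 0.0, -82.0]
contact_force: [0.0, -1.1, -1.4]
gripper_width: 34.8
gripper_force: 60.2
```

```bash
python3 - <<'E'
from plan import *
plan((502.6,197,15,277.9))
E
```

```text
t 15.97 now [503.4 197.6  60.4 -82. ] q1,q6 [ 21.4 -76.6] w 34.8 F [ 0.  -1.1 -1.4]
-> [502.6 197.   15.  277.9]
   [0.002, 0.004, 0.182] 0.002 rows 2
```

Call:
carry_out --pt "0 0.003 0.05" --pt "0 0.003 0.1" --pt "0 0.003 0.13" --pt "0 0.003 0.15" --pt "0 0.003 0.16" --roll '[0,0,0,0,0]' --claw '[0.3,0.3,0.3,0.3,0.3]'

```text
time_s: 16.38
tool_pos: [502.4, 197.4, 20.1]
tcp_rot: [-180.0, 0.0, -81.9]
contact_force: [-0.4, -0.4, -1.5]
gripper_width: 34.9
gripper_force: 60.2
```

Call:
carry_out --pt "0 0 0.006" --pt "0 0 0.01" --pt "0 0 0.013" --pt "0 0 0.016" --pt "0 0 0.016" --roll '[0,0,0,0,0]' --claw '[0.3,0.3,0.3,0.3,0.3]'

```text
time_s: 16.8
tool_pos: [502.3, 197.3, 16.2]
tcp_rot: [-180.0, 0.0, -81.9]
contact_force: [-0.3, 0.2, -1.7]
gripper_width: 34.8
gripper_force: 60.3
```

Call:
carry_out --pt "0 0 0.003" --pt "0 0 0.006" --pt "0 0 0.006" --roll '[0,0,0]' --claw '[0.3,0.3,0.3]'

```text
time_s: 17.05
tool_pos: [502.4, 197.4, 16.1]
tcp_rot: [-179.9, 0.0, -81.9]
contact_force: [-10.9, -3.6, 30.0]
gripper_width: 35.1
gripper_force: 64.0
```

Call:
carry_out --pt "0 0 -0.005" --pt "0 0 -0.005" --pt "0 0 -0.005" --pt "0 0 -0.005" --pt "0 0 -0.005" --roll '[0,0,0,0,0]' --claw '[0.42,0.47,0.5,0.5,0.5]'

```text
time_s: 17.47
tool_pos: [502.1, 197.3, 15.6]
tcp_rot: [180.0, -0.0, -81.9]
contact_force: [0.4, 0.1, 0.3]
gripper_width: 42.5
gripper_force: 0.0
```

Call:
carry_out --pt "0 0 -0.03" --pt "0 0 -0.12" --pt "0 0 -0.28" --pt "0 0 -0.44" --pt "0 0 -0.6" --roll '[0,0,0,0,0]' --claw '[0.5,0.5,0.5,0.5,0.5]'

```text
time_s: 17.88
tool_pos: [501.5, 197.1, 167.9]
tcp_rot: [180.0, -0.0, -81.9]
contact_force: [0.7, 0.3, 0.1]
gripper_width: 42.6
gripper_force: 0.0
```

```bash
python3 - <<'E'
from plan import *
# lid yaw 1.3; handle along x; tool x along lid x: yaw 181.3
plan((450.2,-263.5,200,181.3),(450.2,-263.5,28,181.3))
E
```

```text
t 17.88 now [501.5 197.1 167.9 -81.9] q1,q6 [ 21.4 -76.6] w 42.6 F [0.7 0.3 0.1]
-> [ 450.2 -263.5  200.   181.3]
   [0.773, 0.199, -0.055] 0.389 rows 5
   [0.747, -0.281, -0.055] 0.389 rows 5
   [0.145, -0.212, -0.018] 0.297 rows 4
-> [ 450.2 -263.5   28.   181.3]
   [0.0, -0.0, 0.688] 0.0 rows 5
```

Call:
carry_out --pt "0.13 0.03 -0.05" --pt "0.28 0.07 -0.05" --pt "0.44 0.11 -0.05" --pt "0.6 0.15 -0.05" --pt "0.77 0.2 -0.05" --roll '[0.07,0.15,0.23,0.31,0.39]' --claw '[0.6,0.6,0.6,0.6,0.6]'

```text
time_s: 18.3
tool_pos: [479.5, 0.7, 178.9]
tcp_rot: [-180.0, 0.0, -117.2]
contact_force: [0.4, -1.4, -0.1]
gripper_width: 51.3
gripper_force: 0.0
```

Call:
carry_out --pt "0.15 -0.05 -0.05" --pt "0.3 -0.11 -0.05" --pt "0.45 -0.17 -0.05" --pt "0.6 -0.23 -0.05" --pt "0.75 -0.28 -0.05" --roll '[0.07,0.15,0.23,0.31,0.39]' --claw '[0.6,0.6,0.6,0.6,0.6]'

```text
time_s: 18.72
tool_pos: [457.1, -198.7, 191.4]
tcp_rot: [-180.0, 0.0, -152.2]
contact_force: [1.3, 0.1, 0.1]
gripper_width: 51.4
gripper_force: 0.0
```

Call:
carry_out --pt "0.09 -0.13 0" --pt "0.14 -0.2 0" --pt "0.145 -0.21 0" --pt "0.145 -0.21 0" --pt "0.145 -0.21 0" --roll '[0.07,0.15,0.23,0.3,0.3]' --claw '[0.6,0.6,0.6,0.6,0.6]'

```text
time_s: 19.13
tool_pos: [450.1, -260.6, 191.0]
tcp_rot: [180.0, 0.0, -179.2]
contact_force: [-0.2, 0.5, 0.7]
gripper_width: 51.3
gripper_force: 0.0
```

```bash
cat > m3.py <<'E'
from plan import *
from est import *
plan((450.2,-263.5,90,181.3))
T=r.capture("top"); D=r.capture("side")
for n,c in(("top",T),("side",D)):
    for near,q,p0,z in(((245,199),"short_stem",(506,187,278),5),((325,284),"short_stem",(506,187,278),5)):
        m=mask(n,q,near,18)
        if m is not None: print(n,q,fit(q,[c],[m],[p0],z=z))
    d=r.place_of(n,"clamp_tip"); print(n,"tip",[(round(e["p"],2),np.round(e["location"],1).tolist()) for e in d][:2])
cv2.imwrite("pics/s1.png",np.vstack([cv2.resize(T["img"][140:230,160:290][:,:,::-1],(520,300)),cv2.resize(D["img"][240:340,255:385][:,:,::-1],(390,300)).copy().repeat(1,0) if 0 else cv2.resize(D["img"][250:340,255:385][:,:,::-1],(520,300))]))
E
python3 m3.py
```

```text
t 19.13 now [ 450.1 -260.6  191.  -179.2] q1,q6 [-30.1 -30.8] w 51.3 F [-0.2  0.5  0.7]
-> [ 450.2 -263.5   90.   181.3]
   [-0.0, -0.012, 0.404] -0.006 rows 3
top short_stem (array([503. , 191.9, 277.5]), [0.918])
top tip [(0.64, [175.4, 180.9]), (0.24, [236.8, 174.5])]
side short_stem (array([503.6, 184.5, 279.4]), [0.915])
side tip [(0.42, [317.9, 310.5])]
```

View pics/s1.png

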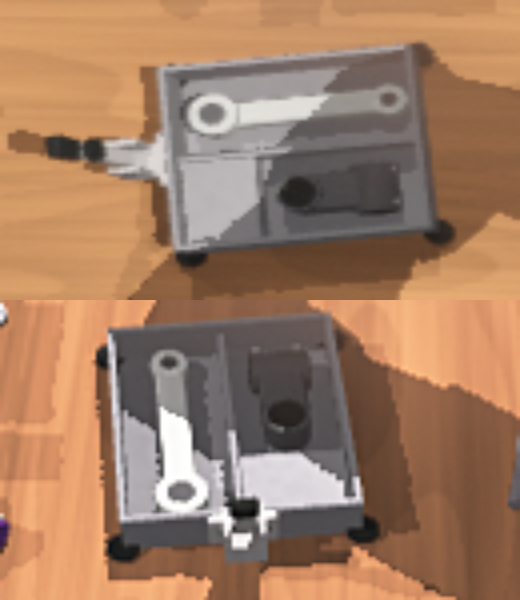

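Both views show the crank in the long bay and the short stem flat in the short bay, at (340,188) in the upper crop, clear of the block and divider. Now the lid.

Call:
carry_out --pt "0 -0.006 0.12" --pt "0 -0.008 0.28" --pt "0 -0.008 0.42" --pt "0 -0.008 0.5" --pt "0 -0.008 0.5" --roll '[-0.006,-0.006,-0.006,-0.006,-0.006]' --claw '[0.6,0.6,0.6,0.6,0.6]'

```text
time_s: 19.95
tool_pos: [448.0, -260.4, 61.8]
tcp_rot: [179.8, -0.3, -178.2]
contact_force: [-1.5, 0.1, -1.4]
gripper_width: 51.3
gripper_force: 0.0
```

Call:
carry_out --pt "0 0 0" --pt "0 0 0.05" --pt "0 0 0.1" --pt "0 0 0.13" --pt "0 0 0.13" --roll '[0,0,0,0,0]' --claw '[0.6,0.6,0.6,0.6,0.6]'

```text
time_s: 20.37
tool_pos: [450.7, -262.1, 33.5]
tcp_rot: [-180.0, 0.0, -178.3]
contact_force: [0.1, 0.3, 0.6]
gripper_width: 51.2
gripper_force: 0.0
```

```bash
python3 - <<'E'
from plan import *
plan((450.2,-262.5,29,181.3))
E
```

```text
t 20.37 now [ 450.7 -262.1   33.5 -178.3] q1,q6 [-30.2 -31.9] w 51.2 F [0.1 0.3 0.6]
-> [ 450.2 -262.5   29.   181.3]
   [0.002, -0.002, 0.018] 0.005 rows 1
```

Call:
carry_out --pt "0.002 -0.002 0.018" --pt "0.002 -0.002 0.018" --pt "0.002 -0.002 0.018" --pt "0.002 -0.002 0.018" --pt "0.002 -0.002 0.018" --roll '[0.005,0.005,0.005,0.005,0.005]' --claw '[0.5,0.3,0.1,0,0]' --grip_force 100

```text
time_s: 20.78
tool_pos: [450.3, -262.7, 29.6]
tcp_rot: [-180.0, 0.0, -178.7]
contact_force: [-1.6, 0.6, 8.6]
gripper_width: 10.2
gripper_force: 98.3
```

Call:
carry_out --pt "0 0 0" --pt "0 0 0" --pt "0 0 -0.01" --pt "0 0 -0.03" --pt "0 0 -0.06" --roll '[0,0,0,0,0]' --claw '[0,0,0,0,0]'

```text
time_s: 21.2
tool_pos: [449.6, -262.3, 43.9]
tcp_rot: [180.0, -0.0, -178.7]
contact_force: [0.7, -0.2, -2.8]
gripper_width: 10.0
gripper_force: 97.7
```

Call:
carry_out --pt "0 0 -0.06" --pt "0 0 -0.16" --pt "0 0 -0.28" --pt "0 0 -0.42" --pt "0 0 -0.56" --roll '[0,0,0,0,0]' --claw '[0,0,0,0,0]'

```text
time_s: 21.62
tool_pos: [449.4, -262.2, 185.8]
tcp_rot: [180.0, -0.0, -178.7]
contact_force: [1.4, -0.3, -2.8]
gripper_width: 10.4
gripper_force: 97.7
```

Call:
carry_out --pt "0 0 -0.1" --pt "0 0 -0.14" --pt "0 0 -0.16" --pt "0 0 -0.16" --pt "0 0 -0.16" --roll '[0,0,0,0,0]' --claw '[0,0,0,0,0]'

```text
time_s: 22.03
tool_pos: [449.5, -262.2, 222.4]
tcp_rot: [179.9, -0.1, -178.7]
contact_force: [-0.3, 0.5, -3.1]
gripper_width: 10.6
gripper_force: 97.8
```

```bash
python3 - <<'E'
from plan import *
from est import *
print(r.get_obs()["moment"],r.get_obs()["tcp_rot"])
plan((541.5,222,220,187.9))
pv=np.array([542-124*np.sin(np.radians(7.9)),221.6+124*np.cos(np.radians(7.9)),69])
e=np.array([-np.sin(np.radians(7.9)),np.cos(np.radians(7.9)),0])
from plant import r
T=r.capture("top");D=r.capture("side")
for th in np.arange(1.4,3,.1):
    P=pv-85*np.cos(th)*e+[0,0,85*np.sin(th)]; print(round(th,1),np.round(P),np.round(proj(T,[P])[0]),np.round(proj(D,[P])[0]))
E
```

```text
[ 0.0274486  -0.01276266 -0.06930004] [ 1.79944355e+02 -8.79163249e-02 -1.78749529e+02]
t 22.03 now [ 449.5 -262.2  222.4 -178.7] q1,q6 [-30.3 -31.5] w 10.6 F [-0.3  0.5 -3.1]
-> [541.5 222.  220.  187.9]
   [-0.166, 0.782, 0.004] -0.074 rows 5
   [-0.256, 0.758, 0.004] 0.0 rows 5
   [-0.12, 0.352, 0.001] 0.0 rows 3
1.4 [527. 330. 153.] [188. 183.] [314. 298.]
1.5 [526. 338. 154.] [185. 183.] [315. 301.]
1.6 [525. 347. 154.] [182. 183.] [315. 304.]
1.7 [523. 355. 153.] [179. 183.] [315. 307.]
1.8 [522. 364. 152.] [176. 184.] [316. 310.]
1.9 [521. 372. 149.] [174. 184.] [316. 313.]
2.0 [520. 379. 146.] [171. 185.] [316. 316.]
2.1 [519. 387. 142.] [169. 185.] [317. 320.]
2.2 [518. 394. 138.] [167. 186.] [317. 323.]
2.3 [517. 401. 132.] [166. 186.] [317. 326.]
2.4 [516. 407. 126.] [164. 187.] [317. 329.]
2.5 [516. 412. 120.] [164. 187.] [318. 332.]
2.6 [515. 417. 113.] [163. 188.] [318. 335.]
2.7 [514. 421. 105.] [163. 188.] [318. 338.]
2.8 [514. 424.  97.] [162. 189.] [318. 340.]
2.9 [514. 426.  89.] [163. 189.] [318. 343.]
```

Call:
carry_out --pt "-0.02 0.1 0" --pt "-0.05 0.22 0" --pt "-0.08 0.36 0" --pt "-0.11 0.51 0" --pt "-0.14 0.66 0" --roll '[-0.01,-0.03,-0.05,-0.07,-0.07]' --claw '[0,0,0,0,0]'

```text
time_s: 22.55
tool_pos: [480.8, -95.2, 222.5]
tcp_rot: [180.0, -0.1, -172.4]
contact_force: [0.8, -0.0, -2.0]
gripper_width: 10.3
gripper_force: 97.9
```

Call:
carry_out --pt "-0.05 0.15 0" --pt "-0.1 0.3 0" --pt "-0.15 0.45 0" --pt "-0.2 0.6 0" --pt "-0.25 0.74 0" --roll '[0,0,0,0,0]' --claw '[0,0,0,0,0]'

```text
time_s: 22.97
tool_pos: [518.4, 97.0, 222.6]
tcp_rot: [-180.0, -0.1, -172.4]
contact_force: [0.8, -0.6, -2.5]
gripper_width: 9.9
gripper_force: 98.0
```

Call:
carry_out --pt "-0.05 0.15 0" --pt "-0.1 0.28 0" --pt "-0.14 0.38 0" --pt "-0.16 0.44 0" --pt "-0.16 0.46 0" --roll '[0,0,0,0,0]' --claw '[0,0,0,0,0]'

```text
time_s: 23.38
tool_pos: [543.3, 216.4, 221.8]
tcp_rot: [-180.0, -0.1, -172.3]
contact_force: [-0.0, 0.5, -2.1]
gripper_width: 9.9
gripper_force: 98.0
```

Call:
carry_out --pt "0 0 0" --pt "0 0 0" --pt "0 0 0" --roll '[0,0,0]' --claw '[0,0,0]'

```text
time_s: 23.63
tool_pos: [543.3, 213.0, 223.4]
tcp_rot: [-180.0, -0.0, -172.5]
contact_force: [0.0, 0.6, -2.6]
gripper_width: 9.7
gripper_force: 98.0
```

```bash
python3 - <<'E'
from plan import *
from est import *
plan((542.3,221.6,110,187.8))
c,_=cur(); D=r.capture("side")
for d in r.trace("side","lid"): print(round(d["p"],2),d["location"],d["pixels"].sum())
cv2.imwrite("pics/lidheld.png",cv2.resize(D["img"][190:350,230:410][:,:,::-1],None,fx=3,fy=3))
z=c[2]-29.3
print(np.round(proj(D,world((c[0],c[1],c[3]-180),np.array([[-91.5,-104,12],[-91.5,104,12],[91.5,-104,12],[91.5,104,12.]]),z))).tolist())
E
```

```text
t 23.63 now [ 543.3  213.   223.4 -172.5] q1,q6 [21.4 13.9] w 9.7 F [ 0.   0.6 -2.6]
-> [542.3 221.6 110.  187.8]
   [-0.001, 0.035, 0.454] -0.003 rows 3
0.96 [310.7, 254.4] 3836
[[339.0, 219.0], [348.0, 280.0], [276.0, 224.0], [278.0, 286.0]]
```

View pics/lidheld.png

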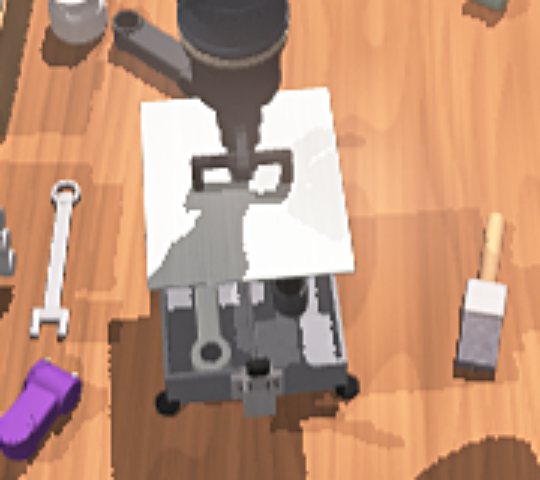

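The lid hangs level. Its corners at crop (141,102), (330,88), (148,288) and (354,270) match the prediction within 1 px, so the lid is centred on the TCP. Lowering it.

Call:
carry_out --pt "0 0.015 0.08" --pt "0 0.032 0.2" --pt "0 0.032 0.32" --pt "0 0.032 0.42" --pt "0 0.032 0.45" --roll '[-0.003,-0.003,-0.003,-0.003,-0.003]' --claw '[0,0,0,0,0]'

```text
time_s: 24.15
tool_pos: [540.6, 220.6, 107.7]
tcp_rot: [-179.9, -0.3, -172.2]
contact_force: [-2.1, 0.4, -2.4]
gripper_width: 9.7
gripper_force: 97.9
```

Call:
carry_out --pt "0 0 0" --pt "0 0 0" --pt "0 0 0" --roll '[0,0,0]' --claw '[0,0,0]'

```text
time_s: 24.4
tool_pos: [543.6, 222.2, 113.1]
tcp_rot: [180.0, 0.1, -172.2]
contact_force: [0.3, -0.7, -2.5]
gripper_width: 9.8
gripper_force: 97.9
```

```bash
python3 - <<'E'
from plan import *
plan((542.3,221.6,86,187.8),(542.3,221.6,75.5,187.8))
E
```

```text
t 24.4 now [ 543.6  222.2  113.1 -172.2] q1,q6 [22.2 14.4] w 9.8 F [ 0.3 -0.7 -2.5]
-> [542.3 221.6  86.  187.8]
   [0.005, -0.002, 0.109] -0.0 rows 1
-> [542.3 221.6  75.5 187.8]
   [0.0, 0.0, 0.042] -0.0 rows 1
```

Call:
carry_out --pt "0.004 0 0.03" --pt "0.004 0 0.06" --pt "0.004 0 0.09" --pt "0.004 0 0.11" --pt "0.004 0 0.12" --roll '[0,0,0,0,0]' --claw '[0,0,0,0,0]'

```text
time_s: 24.82
tool_pos: [541.0, 221.7, 80.0]
tcp_rot: [-180.0, -0.1, -172.2]
contact_force: [-0.1, 0.5, -1.9]
gripper_width: 9.9
gripper_force: 98.1
```

Call:
carry_out --pt "0 0 0.006" --pt "0 0 0.012" --pt "0 0 0.018" --pt "0 0 0.022" --pt "0 0 0.022" --roll '[0,0,0,0,0]' --claw '[0,0,0,0,0]'

```text
time_s: 25.23
tool_pos: [541.6, 221.9, 75.7]
tcp_rot: [180.0, 0.0, -172.2]
contact_force: [-0.4, 0.1, -2.0]
gripper_width: 9.9
gripper_force: 98.2
```

Call:
carry_out --pt "0 0 0.002" --pt "0 0 0.004" --pt "0 0 0.004" --roll '[0,0,0]' --claw '[0,0,0]'

```text
time_s: 25.48
tool_pos: [541.6, 222.0, 75.6]
tcp_rot: [180.0, 0.0, -172.2]
contact_force: [-4.8, -1.2, 9.7]
gripper_width: 10.3
gripper_force: 99.8
```

Call:
carry_out --pt "0 0 -0.003" --pt "0 0 -0.003" --pt "0 0 -0.003" --pt "0 0 -0.003" --pt "0 0 -0.003" --roll '[0,0,0,0,0]' --claw '[0.2,0.35,0.45,0.45,0.45]'

```text
time_s: 25.9
tool_pos: [541.5, 221.9, 75.4]
tcp_rot: [-180.0, 0.0, -172.2]
contact_force: [-0.1, 0.1, -0.6]
gripper_width: 38.5
gripper_force: 0.0
```

Call:
carry_out --pt "0 0 -0.04" --pt "0 0 -0.12" --pt "0 0 -0.27" --pt "0 0 -0.42" --pt "0 0 -0.5" --roll '[0,0,0,0,0]' --claw '[0.45,0.45,0.45,0.3,0]' --grip_force 20

```text
time_s: 26.32
tool_pos: [542.3, 222.2, 205.4]
tcp_rot: [179.9, 0.2, -172.2]
contact_force: [0.3, 0.1, -0.3]
gripper_width: 15.4
gripper_force: 0.0
```

Call:
carry_out --pt "0 0.1 0" --pt "0 0.25 0" --pt "0 0.42 0" --pt "0 0.58 0" --pt "0 0.7 0" --roll '[0,0,0,0,0]' --claw '[0,0,0,0,0]'

```text
time_s: 26.73
tool_pos: [516.7, 398.1, 201.2]
tcp_rot: [180.0, 0.0, -172.1]
contact_force: [0.9, 0.4, -0.9]
gripper_width: -0.0
gripper_force: 0.0
```

Call:
carry_out --pt "0 0.06 0" --pt "0 0.08 0" --pt "0 0.08 0" --pt "0 0.08 0" --roll '[0,0,0,0]' --claw '[0,0,0,0]'

```text
time_s: 27.07
tool_pos: [515.1, 414.4, 200.7]
tcp_rot: [-180.0, 0.0, -172.2]
contact_force: [-0.5, -0.7, 0.5]
gripper_width: -0.7
gripper_force: 0.0
```

```bash
cat > tubpos.py <<'E'
from plan import *
c,o=cur(); a=np.radians(7.8); d=c[:2]-[542.2,221.6]
print("tub xy",np.round([d[0]*np.cos(a)+d[1]*np.sin(a),-d[0]*np.sin(a)+d[1]*np.cos(a)],1),"z",round(c[2],1),"yaw",round(c[3],1),"t",o["time_s"],"F",np.round(o["contact_force"],1))
E
python3 tubpos.py; python3 - <<'E'
from est import *
T=r.capture("top"); D=r.capture("side")
for n,c,near in(("top",T,(232,186)),("side",D,(314,285))):
    m=mask(n,"lid",near,30)
    if m is not None: print(n,fit("lid",[c],[m],[(542,222,8)],z=46),m.sum()/16)
    print([(round(e["p"],2),np.round(e["location"],1).tolist()) for e in r.place_of(n,"clamp_tip")][:2])
cv2.imwrite("pics/lidon.png",cv2.resize(D["img"][220:350,220:420][:,:,::-1],None,fx=4,fy=4))
E
```

```text
tub xy [ -0.7 194.7] z 200.7 yaw -172.2 t 27.0667 F [-0.5 -0.7  0.5]
top (array([541.6, 221.3,   7.9]), [0.978]) 3869.75
[(0.65, [176.2, 181.1])]
side (array([539.5, 219.4,   7. ]), [0.417]) 1596.5
[(0.65, [312.2, 284.6])]
```

View pics/lidon.png

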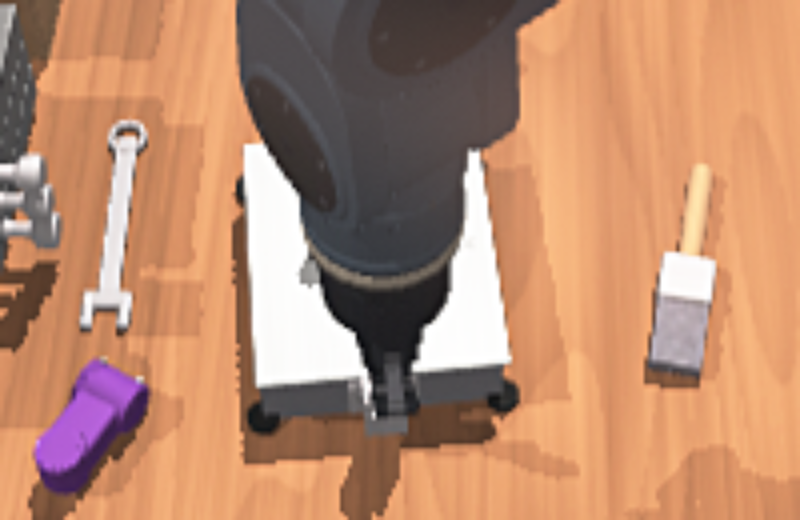

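The lid sits level on the tub: it is flush along the front edge (262,385)–(508,360), and the top-camera fit at home height gives IoU 0.98. The gripper is now outside the upright clamp. Next it descends and pushes.

Call:
carry_out --pt "0 0 0.08" --pt "0 0 0.18" --pt "0 0 0.25" --pt "0 0 0.265" --pt "0 0 0.265" --roll '[0,0,0,0,0]' --claw '[0,0,0,0,0]'

```text
time_s: 27.78
tool_pos: [514.5, 414.3, 133.3]
tcp_rot: [-179.9, -0.1, -172.2]
contact_force: [0.7, 0.3, 1.7]
gripper_width: -0.3
gripper_force: 0.0
```

Call:
carry_out --pt "0 -0.03 0" --pt "0 -0.05 0" --pt "0 -0.07 0" --pt "0 -0.09 0" --pt "0 -0.11 0" --roll '[0,0,0,0,0]' --claw '[0,0,0,0,0]'

```text
time_s: 28.2
tool_pos: [519.1, 387.5, 134.9]
tcp_rot: [179.9, 0.1, -172.2]
contact_force: [0.5, 3.3, 1.7]
gripper_width: -0.2
gripper_force: 1.2
```

Call:
carry_out --pt "0 -0.02 0" --pt "0 -0.04 0" --pt "0 -0.06 0" --pt "0 -0.08 0" --pt "0 -0.1 0" --roll '[0,0,0,0,0]' --claw '[0,0,0,0,0]'

```text
time_s: 28.62
tool_pos: [522.2, 362.5, 134.2]
tcp_rot: [-180.0, -0.0, -172.2]
contact_force: [-0.1, 1.4, 1.0]
gripper_width: -0.0
gripper_force: 1.1
```

```bash
python3 tubpos.py; python3 - <<'E'
from est import *
T=r.capture("top")
print([(round(e["p"],2),np.round(e["location"],1).tolist()) for e in r.place_of("top","clamp_tip")][:2])
y=lambda t,R=75,h=14:(124-R*np.cos(t)+6*np.sin(t)+h, 69+R*np.sin(t)+6*np.cos(t))
for t in np.arange(1.6,-.05,-.1): print(round(t,1),np.round(y(t),1))
E
```

```text
tub xy [ -0.7 142.4] z 134.2 yaw -172.2 t 28.6167 F [-0.1  1.4  1. ]
[(0.6, [422.5, 143.4]), (0.42, [184.4, 180.8])]
1.6 [146.2 143.8]
1.5 [138.7 144.2]
1.4 [131.2 143.9]
1.3 [123.7 142.9]
1.2 [116.4 141.1]
1.1 [109.3 138.6]
1.0 [102.5 135.4]
0.9 [ 96.1 131.5]
0.8 [ 90.1 127. ]
0.7 [ 84.5 121.9]
0.6 [ 79.5 116.3]
0.5 [ 75.1 110.2]
0.4 [ 71.3 103.7]
0.3 [68.1 96.9]
0.2 [65.7 89.8]
0.1 [64.  82.5]
-0.0 [63. 75.]
```

Call:
carry_out --pt "0 -0.03 0" --pt "0 -0.06 0" --pt "0 -0.09 0" --pt "0 -0.125 0" --pt "0 -0.16 0" --roll '[0,0,0,0,0]' --claw '[0,0,0,0,0]'

```text
time_s: 29.13
tool_pos: [527.6, 322.5, 134.1]
tcp_rot: [-180.0, -0.0, -172.2]
contact_force: [-0.1, 2.5, 0.3]
gripper_width: 0.3
gripper_force: 0.8
```

Call:
carry_out --pt "0 -0.024 0.01" --pt "0 -0.049 0.029" --pt "0 -0.07 0.05" --pt "0 -0.09 0.072" --pt "0 -0.108 0.096" --roll '[0,0,0,0,0]' --claw '[0,0,0,0,0]'

```text
time_s: 29.55
tool_pos: [531.3, 296.0, 109.6]
tcp_rot: [-180.0, 0.0, -172.2]
contact_force: [0.2, -0.0, 1.8]
gripper_width: -0.3
gripper_force: 1.0
```

Call:
carry_out --pt "0 -0.015 0.025" --pt "0 -0.028 0.052" --pt "0 -0.035 0.08" --pt "0 -0.04 0.095" --pt "0 -0.04 0.095" --roll '[0,0,0,0,0]' --claw '[0,0,0,0,0]'

```text
time_s: 29.97
tool_pos: [532.1, 286.4, 85.2]
tcp_rot: [-180.0, -0.1, -172.2]
contact_force: [-0.1, 0.7, 0.2]
gripper_width: -0.0
gripper_force: 0.0
```

```bash
python3 tubpos.py
```

```text
tub xy [-1.3 65.6] z 85.2 yaw -172.2 t 29.9667 F [-0.1  0.7  0.2]
```

Call:
carry_out --pt "0 -0.002 0.008" --pt "0 -0.003 0.016" --pt "0 -0.004 0.024" --pt "0 -0.004 0.032" --pt "0 -0.004 0.032" --roll '[0,0,0,0,0]' --claw '[0,0,0,0,0]'

```text
time_s: 30.38
tool_pos: [532.7, 285.8, 78.1]
tcp_rot: [-180.0, -0.0, -172.2]
contact_force: [-0.4, 0.6, 0.1]
gripper_width: -0.1
gripper_force: 0.0
```

Call:
carry_out --pt "0 0 0.004" --pt "0 0 0.006" --pt "0 0 0.006" --roll '[0,0,0]' --claw '[0,0,0]'

```text
time_s: 30.63
tool_pos: [532.8, 285.8, 76.9]
tcp_rot: [-180.0, 0.0, -172.2]
contact_force: [0.8, -0.2, 1.2]
gripper_width: 0.4
gripper_force: 0.2
```

```bash
python3 tubpos.py
```

```text
tub xy [-0.7 64.8] z 76.9 yaw -172.2 t 30.6333 F [ 0.8 -0.2  1.2]
```

Call:
carry_out --pt "0 0 0.003" --pt "0 0 0.006" --pt "0 0 0.006" --roll '[0,0,0]' --claw '[0,0,0]'

```text
time_s: 30.88
tool_pos: [532.7, 285.8, 75.3]
tcp_rot: [-180.0, 0.0, -172.2]
contact_force: [0.0, 1.0, 0.4]
gripper_width: 0.1
gripper_force: 0.1
```

Call:
carry_out --pt "0 0 0.003" --pt "0 0 0.005" --pt "0 0 0.005" --roll '[0,0,0]' --claw '[0,0,0]'

```text
time_s: 31.13
tool_pos: [532.9, 285.8, 74.8]
tcp_rot: [180.0, 0.0, -172.2]
contact_force: [-3.4, -2.7, 10.2]
gripper_width: 0.1
gripper_force: 5.1
```

Call:
carry_out --pt "0 0 0.002" --pt "0 0 0.002" --roll '[0,0]' --claw '[0,0]'

```text
time_s: 31.3
tool_pos: [532.9, 285.8, 74.7]
tcp_rot: [180.0, 0.1, -172.2]
contact_force: [-4.4, -3.6, 16.0]
gripper_width: 0.1
gripper_force: 7.7
```

Call:
carry_out --pt "0 0 -0.03" --pt "0 0 -0.12" --pt "0 0 -0.27" --pt "0 0 -0.43" --pt "0 0 -0.59" --roll '[0,0,0,0,0]' --claw '[0,0,0,0,0]'

```text
time_s: 31.72
tool_pos: [532.1, 285.6, 222.9]
tcp_rot: [-180.0, -0.0, -172.2]
contact_force: [1.3, -0.0, 0.7]
gripper_width: -0.1
gripper_force: 0.0
```

Call:
carry_out --pt "0.1 -0.1 0" --pt "0.2 -0.25 0" --pt "0.3 -0.4 0" --pt "0.4 -0.5 0" --pt "0.45 -0.6 0" --roll '[0,0,0,0,0]' --claw '[0,0,0,0,0]'

```text
time_s: 32.13
tool_pos: [439.0, 120.0, 221.4]
tcp_rot: [180.0, -0.0, -172.2]
contact_force: [-0.2, -0.2, 1.3]
gripper_width: 0.2
gripper_force: 0.0
```

Call:
carry_out --pt "0.1 -0.12 0" --pt "0.2 -0.24 0" --pt "0.3 -0.36 0" --pt "0.3 -0.4 0" --pt "0.3 -0.4 0" --roll '[0,0,0,0,0]' --claw '[0,0,0,0,0]'

```text
time_s: 32.55
tool_pos: [380.4, 10.8, 221.7]
tcp_rot: [-180.0, 0.1, -172.3]
contact_force: [0.8, 1.4, -0.3]
gripper_width: -0.2
gripper_force: 0.0
```

```bash
python3 tubpos.py; python3 - <<'E'
from est import *
T=r.capture("top"); D=r.capture("side")
a=np.radians(7.8); e=np.array([-np.sin(a),np.cos(a),0]); P=np.array([542.2,221.6,0])+(124-85)*e+[0,0,69]
for n,c,near in(("top",T,(232,186)),("side",D,(314,285))):
    m=mask(n,"lid",near,30)
    if m is not None: print(n,fit("lid",[c],[m],[(542,222,8)],z=46))
    print([(round(d["p"],2),np.round(d["location"],1).tolist()) for d in r.place_of(n,"clamp_tip")][:2],"expect",np.round(proj(c,[P])[0],1))
A=cv2.resize(T["img"][140:230,160:290][:,:,::-1],(400,280)); B=cv2.resize(D["img"][240:335,250:385][:,:,::-1],(400,280))
C=cv2.resize(T["img"][60:300,60:540][:,:,::-1],(640,320)); C=cv2.copyMakeBorder(C,0,0,0,160,0)
cv2.imwrite("pics/end.png",np.vstack([np.hstack([A,B]),C]))
E
```

```text
tub xy [-188.9 -186.9] z 221.7 yaw -172.3 t 32.55 F [ 0.8  1.4 -0.3]
top (array([541.8, 222.5,   8.3]), [0.729])
[(0.55, [218.4, 184.3])] expect [219.7 184.2]
side (array([540.6, 216.7,   8.6]), [0.913])
[(0.46, [314.3, 290.0])] expect [312.9 291.7]
```

View pics/end.png

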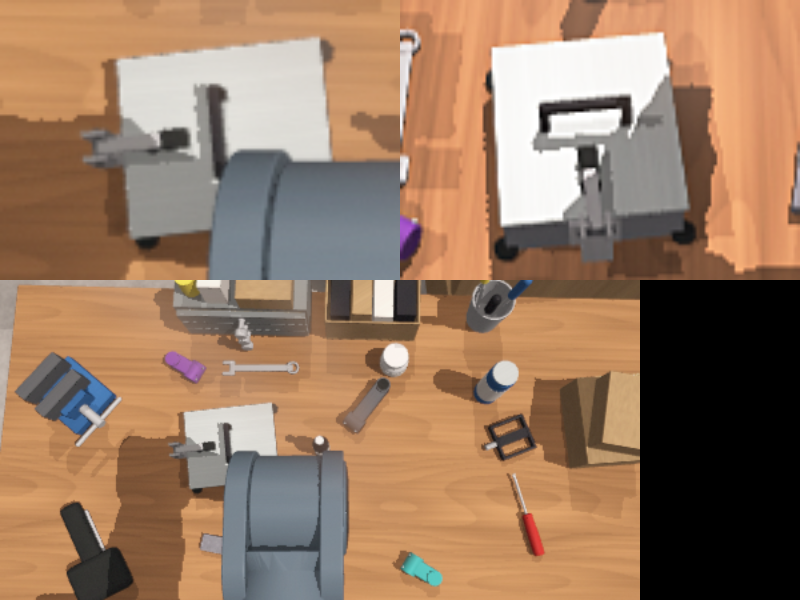

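The clamp bar lies flat on the lid, with its grip at (175,138) in the upper-left crop and within 2 px of the predicted flat position in both cameras. The lid is home, everything else is undisturbed, and the arm is clear. Handing in.

```bash
python3 -c "
from plant import r
print(r.close_job())"
```

```text
the job is handed in; nothing more can be done
None
```

The job is handed in at about 33 s: the crank and short stem lie in their bays, the lid is home on the tub, the clamp bar is down flat on it, and the long stem and everything else are where they were.

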